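Jack up an engine casing and hold it on the handle

TASK

Set the little lever jack lengthwise on the wooden board, saddle centred under the casing's marked lift point and handle towards the open end of the board, and let go of it. Give the handle a full pump: press it right down so the jack raises the casing, then let it come all the way back up; then press it fully down again and finish while holding it there, so the casing stays up for a mate to pin it. Only the jack may lift the casing, and the other things on the bench must be left where they are.

Things in the scene. Friction and masses are not known exactly. Their poses are not given: they have to be found in the camera images.
- jack: Loose lever jack, about 0.8 kg. Origin: underside of base, below the middle of the grip block; z up, x towards the saddle, handle on the -x side. Base plate 56 mm wide, 12 thick, x -135 to +120 mm. Grey upright grip block 42 mm (x) by 36 mm (y), top at z 85 mm: grip across the 36 mm at about z 65 mm. Low housing from block to saddle. Starts flat on the bench, left or right of the stand.
- saddle: Round steel lifting disc of the jack, 40 mm across, 8 mm thick, on a column 85 mm in front (+x) of the grip block. Origin: centre of its top face, 55 mm above the underside of the jack with the handle up. It rises straight up 60 mm per rad of handle: 36 mm at full stroke.
- saddle_top (a point): Centre of the saddle's top face.
- handle (a joint): Pump handle: 0 rad = up (a spring returns it when let go), 0.60 = fully down (stop); saddle follows. Pivot across the jack at x -12, z 58 mm in its frame. The bar slopes up and back (-x), 0.66 rad above level at 0; pivot to middle of push plate 115 mm. Takes about 3 N at the plate, up to 15 N with the casing on it.
- push_point (a point): Middle of the top face of the rubber push plate (40 x 36 x 8 mm) at the end of the handle: press here from above. In the jack's frame x -102, z 132 mm with the handle up; x -128, z 69 mm fully down. The plate slopes up to the rear by 0.3 rad with the handle up, down to the rear by 0.3 rad with it down.
- stand: Fixed stand with casing. Origin on the bench top below the lift point; x from the open end of the board to the casing. Wooden board 62 mm wide, top at z 25 mm, x -235 to +55 mm: the jack goes on it, pointing the same way. Behind, a steel foot 300 mm wide, 14 thick, carries the engine casing: 190 mm wide, x 50 to 260, z 75 to 170 mm. Things lying beside the board are under 40 mm high.
- lift_point (a point): Marked lift point: a pad (dark disc 32 mm across, 8 thick) under the casing's middle lug. The point is the centre of its underside, 94 mm above the bench with the casing down, so 14 mm above the lowered saddle of a jack on the board. Lug 44 mm wide, top at z 114 mm, round end 22 mm past the pad's centre, with a round raised boss 26 mm across on top above the pad; the ears beside it have none.
- casing: Engine casing with lug and lift pad, hinged at the back of the stand. Origin at the lift point; the hinge lies 245 mm behind it (+x), 21 mm above it. The casing tilts up in front as the pad rises (a full stroke lifts the pad 22 to 24 mm). It weighs on the lift pad with about 9 to 17 N and sinks when not held.
- tray: Open steel parts tray 120 x 180 x 30 mm; not to be moved. Origin under its centre. On the other side of the stand from the jack.
- wrench: Wrench 170 mm long lying on the bench beside the board; not to be moved.
- screwdriver: Screwdriver 180 mm long lying on the bench beside the board; not to be moved.
- oil: Plastic bottle, 68 mm across, 190 mm high; not to be moved. Origin under its centre.
- spray: Can, 54 mm across, 180 mm high; not to be moved. Origin under its centre.
- bearing: Bearing ring 52 mm across, 15 mm high, lying in front of the stand's steel foot; not to be moved.

How it is judged (in metres and radians):
On the way, in this order (a step that is already met when the one before it is completed fails the run):
1. the jack stands let go on the board, saddle under the lift point, handle up, casing still down (horizontal distance between saddle_top and lift_point below 0.015 m and z of jack in the frame of stand between 0.019 and 0.03 m and angle between jack's own z axis and vertical below 0.07 rad and angle between the x axis of jack and the x axis of stand, either way round below 0.25 rad and value of joint handle below 0.1 rad and height (world z) of lift_point below 0.097 m and linear speed of jack below 0.03 m/s and contact force between each of the arm, the fingers and jack below 0.5 N), for 0.2 s.
2. the handle is pressed fully down and the saddle has raised the casing (horizontal distance between saddle_top and lift_point below 0.015 m and z of jack in the frame of stand between 0.019 and 0.03 m and angle between jack's own z axis and vertical below 0.07 rad and angle between the x axis of jack and the x axis of stand, either way round below 0.25 rad and value of joint handle above 0.5 rad and height (world z) of lift_point above 0.105 m and contact force between saddle and casing above 3 N), for 0.2 s.
3. the handle has come all the way back up and the casing is down (value of joint handle below 0.08 rad and height (world z) of lift_point below 0.097 m), for 0.1 s.
At the end, for the whole second after the job is handed in: Robot still pressing the handle down (over 0.50 rad, 1.5 N on the jack) and off stand and casing; saddle bears on the lift pad (over 3 N, within 15 mm of centre); lift point up over 11 mm, at rest; jack flat on the board (6 mm, 0.07 rad), in line within 0.25 rad (all of step 2 and contact force between any of the fingers, the arm and jack above 1.5 N and contact force between each of the arm, the fingers and stand below 1 N and angular speed of casing below 0.06 rad/s); the arm keeps its last pose, push and grip.
It fails at once if the robot itself lifts the casing (height (world z) of lift_point above 0.099 m and contact force between any of the fingers, the arm and stand above 5 N).
It fails at once if another thing on the bench is moved more than 30 mm (distance of any of tray, wrench, screwdriver, oil, spray, bearing from where it was at the start of the episode above 0.03 m).
It fails at once if the bottle or the can is knocked over (angle between any of oil, spray's own z axis and vertical above 0.5 rad).
It also fails if it takes over 72 s, if anything falls off the work surface, if the arm or the gripper's body presses on something with over 40 N, if the wrist force passes 120 N, or if a joint passes its speed limit or range.

ROBOT

A 7-joint arm with a two-finger parallel gripper is mounted at the origin on the work surface. World frame = base frame: x ahead of the robot, y to its left, z up, the work surface at z = 0. Lengths are in mm, angles in rad, forces in N, time in s.
With the tool pointing down it reaches from about 425 to 1025 mm from the base axis. Payload 9.4 kg.
Tool frame: the origin (TCP) lies between the finger pads; the fingertips stand 14 mm ahead of it and the grasp point (between the pads) lies 5 mm behind it (bot.tips_ahead is the z of the fingertips in the tool frame, in mm); z points along the fingers, y is the direction in which the jaws open and shut (so a half turn about z gives the same grasp; the last joint's range is limited). The gripper opens to 85 mm and grips with 20 to 120 N. Pads are 22 mm wide; open, the fingers measure 114 mm over their backs; the gripper's body (76 mm by 85 mm) begins 54 mm behind the grasp point. The pads swing forward as they close: fully open they stand 13 mm farther back than shut.
Start: joints at [1.044, 0.599, -0.003, 1.599, 0.002, 0.943, -0.08], TCP at [315.211, -652.891, 245.275] pointing down, gripper open.
Joint ranges: [-2.57, 2.57], [-0.35, 1.97], [-1.29, 1.29], [0.11, 2.56], [-1.05, 4.19], [0.11, 1.86], [-2.63, 2.63]. Speed limits (rad/s): [2.22, 2.22, 3.01, 3.01, 3.14, 3.14, 3.14].

INTERFACE

Orientations are given as a 3x3 rotation matrix whose columns are the frame's x, y, z axes.
In Python, from cell import bot, viewer gives the robot as it stands. The module is installed in compiled form; this text tells all that it offers.
- The arm moves only by the tool send_rows, never from a script. Its argument "moves" is a list of rows, each a list of 3 entries, a list of its own where there are three numbers: the shift along the tool's x, y, z in mm, then the turn about the tool's z in rad, then the finger opening in mm, from 0 to 85.4. A call has 1 to 12 rows; each row is the pose to reach, as a shift and turn from the pose commanded when the call began, along the tool's axes at that moment; what a row does not reach only later rows make up. A row lasts 1/10 s, in which the tool goes at most 50 mm and 8.59 degrees, less where a joint would pass 70% of its speed; a pose out of reach is approached as far as the arm can. A call with a gripper value outside its range is refused whole. The fingers move at their own pace and stop on an object; "force" is the grip in N (left out, the last holds). Time passes only in rows, so rows that repeat a pose let the fingers close. It gives the time, the measured TCP pose, the force and the opening at its end, in the units of the state.
- bot.read_state(): the state, without advancing time (a new reading comes with each control period).
- viewer.get_image(name): name is "side" or "top"; returns the picture (420x560x3 uint8, red, green, blue); there is no depth.
- viewer.camera_params(name): a dict with "fovy" (degrees; the focal length in pixels is half the picture's height over the tangent of half this angle, whatever the lens; pixels are square), "cx", "cy" (the principal point, pixels), "R" (3x3) and "t" (3): a world point X has camera coordinates R X + t. Camera axes: x right, y down, z forward; pixel columns grow to the right and rows downward; lengths in mm; the calibration is good to about 2 mm. A picture is of the moment at which its call begins. camera_params takes no time and is no camera call.
- bot.hand_in(): hands the job in, once; it reports no verdict.
The state is a dict: "time_s": time; "joint_positions": joint angles; "joint_velocities": joint speeds; "effort": joint torques, N m; "position": TCP position; "orientation": TCP orientation; "ft_force": force on the tool from outside, world axes, zero at the start; "ft_torque": the same for the moment, N m; "finger_gap": finger opening in mm.
Only numpy, scipy, OpenCV 4.12 (cv2) and the standard library are available. Lean on these libraries where they do the work, as an engineer would, in place of code of your own. Each camera call takes 0.05 s, during which the arm holds its last target. There are 200 camera calls.

## Working session

There is one attempt and no reset: what is moved stays moved. The work goes in short steps, Python scripts to look and compute and a tool call to move; the robot and the scene stay as the last step left them, time stands still between calls to the robot, and variables do not carry over. Pictures are saved under pics/ and viewed, about 8 in all and at most 12, crops included, and the job is handed in when it is done.

Besides the shell and the picture viewer there is one more tool, called after "Call:" as name(argument=value, ...), one argument or row to a line, values as JSON. send_rows: Moves the arm, as the interface text tells. Its arguments: {"type":"object","properties":{"moves":{"type":"array"},"force":{"type":"number"}},"required":["moves"]}

```bash
mkdir -p pics
cat > h.py <<'E'
import numpy as np, cv2
from cell import bot, viewer
def grab(n,f):
    im=viewer.get_image(n); cv2.imwrite('pics/'+f,im[:,:,::-1]); return im
def cam(n):
    c=viewer.camera_params(n); f=210/np.tan(np.radians(c['fovy'])/2); return c,f,np.array(c['R']),np.array(c['t'])
def ray(n,u,v,z):
    c,f,R,t=cam(n); d=R.T@np.array([(u-c['cx'])/f,(v-c['cy'])/f,1]); o=-R.T@t
    return o+d*(z-o[2])/d[2]
def proj(n,X):
    c,f,R,t=cam(n); p=R@np.array(X,float)+t; return np.array([c['cx']+f*p[0]/p[2],c['cy']+f*p[1]/p[2]])
def tri(a,b):  # pixel in side, top
    A=[];B=[]
    for n,(u,v) in (('side',a),('top',b)):
        c,f,R,t=cam(n); d=R.T@np.array([(u-c['cx'])/f,(v-c['cy'])/f,1]); d/=np.linalg.norm(d)
        P=np.eye(3)-np.outer(d,d); A.append(P);B.append(P@(-R.T@t))
    return np.linalg.lstsq(np.vstack(A),np.hstack(B),rcond=None)[0]
E
python3 - <<'E'
from h import *
a=grab('side','s0.png');b=grab('top','t0.png')
for n in('side','top'):
    c,f,R,t=cam(n);print(n,c,f,-R.T@t)
print(bot.read_state())
E
```

```text
side {'fovy': 53.11239522436895, 'cx': 275.48270698362666, 'cy': 206.52906427228072, 'R': array([[-0.97818284, -0.20656312,  0.02213603],
       [-0.12235759,  0.48673657, -0.86493707],
       [ 0.16788968, -0.84877511, -0.50139193]]), 't': array([ 505.53829477,  170.99915763, 1099.97383878])} 420.1623002106285 [330.75767255 954.82443776 688.23090637]
top {'fovy': 52.49030183359099, 'cx': 280.21431520733495, 'cy': 206.53744276263402, 'R': array([[-2.99421295e-02, -9.99543827e-01, -3.95049820e-03],
       [-9.94090884e-01,  3.01908810e-02, -1.04268048e-01],
       [ 1.04339753e-01,  8.05146841e-04, -9.94541386e-01]]), 't': array([ -35.96045371,  545.65797806, 1185.88160183])} 425.9287441336302 [ 417.62229527  -53.37275342 1236.16096221]
{'time_s': 0.1, 'joint_positions': array([ 1.04432494,  0.60010198, -0.00251795,  1.60002755,  0.0018524 ,
        0.94292741, -0.07978059]), 'joint_velocities': array([ 2.50676869e-03, -9.80576127e-04,  3.53946508e-04, -3.23676489e-03,
        6.86970333e-05,  1.66674273e-03, -1.08432095e-03]), 'effort': array([ 4.49974090e-03, -7.77990603e+01,  1.56963799e+00, -2.58626568e+01,
        1.26315822e-02,  5.47747462e-03, -6.30327236e-05]), 'position': array([ 314.99213932, -652.5551968 ,  244.47058915]), 'orientation': array([[ 9.00508312e-01,  4.34838055e-01, -8.03883041e-04],
       [ 4.34838756e-01, -9.00507501e-01,  1.22357167e-03],
       [-1.91847183e-04, -1.45139596e-03, -9.99998928e-01]]), 'ft_force': array([-0.51194738,  0.19048257, -0.82960829]), 'ft_torque': array([0.03609572, 0.04876901, 0.03174061]), 'finger_gap': 85.33317530212713}
```

View pics/s0.png

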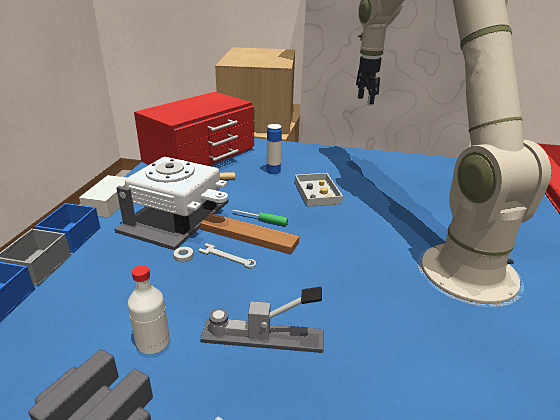

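View pics/t0.png

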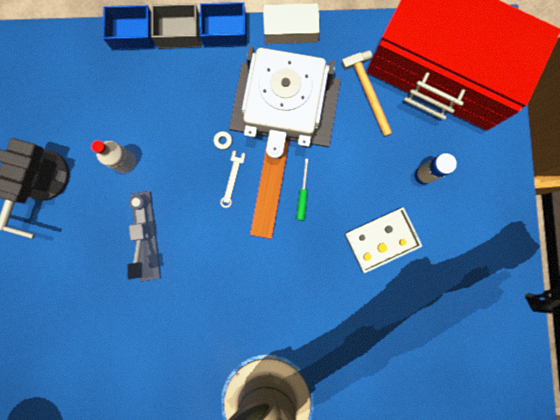

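The side view shows the jack at (262,325), handle toward the robot, and the board with its open end at (297,243). In the top view the jack is at (140,235), the board runs from (262,237) to (275,155) and the lug is at (276,143). I'll crop closer.

Run:
```python
from h import *
b=cv2.imread('pics/t0.png')
j=cv2.resize(b[185:285,110:180],None,fx=5.5,fy=5.5,interpolation=cv2.INTER_CUBIC)
l=cv2.resize(b[120:245,230:310],None,fx=4.4,fy=4.4,interpolation=cv2.INTER_CUBIC)
H=550
cv2.imwrite('pics/c0.png',np.hstack([j[:H],l[:H]]))
hsv=cv2.cvtColor(b,cv2.COLOR_BGR2HSV)
m=cv2.inRange(hsv,(5,120,60),(18,255,255)); m[:,:230]=0;m[:,310:]=0;m[:140]=0;m[245:]=0
c=max(cv2.findContours(m,0,1)[0],key=cv2.contourArea)
r=cv2.minAreaRect(c);print('board',r)
for p in cv2.boxPoints(r):print(p,ray('top',*p,25).round(1))
# jack: non-blue region
w=b[185:290,115:175].astype(int);m=((w[:,:,0]-w[:,:,2])<60).astype(np.uint8)
cs=max(cv2.findContours(m,0,1)[0],key=cv2.contourArea);r=cv2.minAreaRect(cs)
print('jack',r)
for p in cv2.boxPoints(r):print(p+[115,185],ray('top',*(p+[115,185]),12).round(1))
```

```text
board ((269.57073974609375, 187.23455810546875), (21.264968872070312, 99.24588012695312), 10.520785331726074)
[250.05624 234.08186] [468.6  35.6  25. ]
[268.17776 136.50444] [750.5 -23.5  25. ]
[289.08524 140.38725] [737.1 -83.9  25. ]
[270.9637  237.96468] [455.9 -23.5  25. ]
jack ((28.5, 50.5), (89.0, 31.0), 90.0)
[128. 191.] [604.8 388.3  12. ]
[159. 191.] [602.1 298.1  12. ]
[159. 280.] [346.7 298.2  12. ]
[128. 280.] [349.3 386.4  12. ]
```

View pics/c0.png

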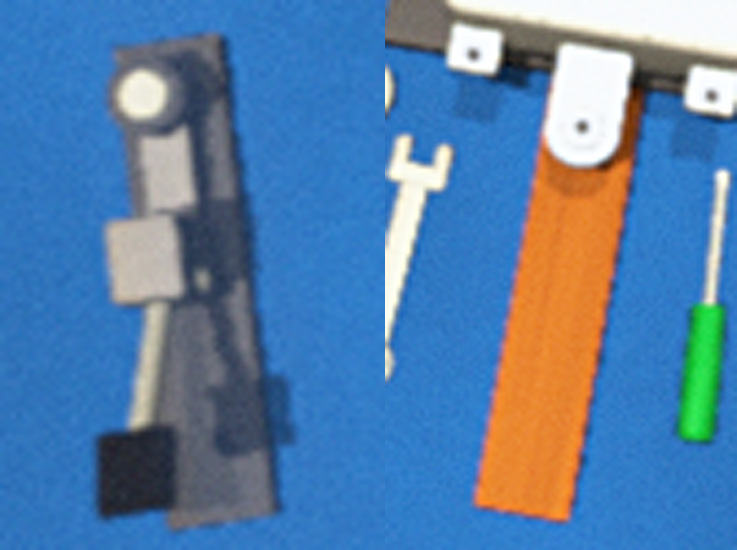

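The crop shows the jack base corners (crop px) at (115,45), (220,35), (280,515) and (170,528), with the saddle at (145,95) and the block top at (145,260). The boss dot is at (582,126).

Run:
```python
from h import *
J=lambda x,y,z:ray('top',110+x/5.5-.4,185+y/5.5-.4,z)
L=lambda x,y,z:ray('top',230+(x-385)/4.4-.4,120+y/4.4-.4,z)
fl,fr,nr,nl=[J(*p,12) for p in((115,45),(220,35),(280,515),(170,528))]
F=(fl+fr)/2;N=(nl+nr)/2
print('jack base',[p.round(1) for p in(fl,fr,nr,nl)],'len',np.linalg.norm(F-N),'w',np.linalg.norm(fl-fr),np.linalg.norm(nl-nr))
d=(F-N)/np.linalg.norm(F-N);print('yaw',np.arctan2(d[1],d[0]),'right edge',np.arctan2(*(fr-nr)[[1,0]]),'origin',(N+135*d).round(1),(F-120*d).round(1))
s=J(145,95,55);k=J(144,262,85);print('saddle',s.round(1),'block',k.round(1),'yaw',np.arctan2(*(s-k)[[1,0]]),np.linalg.norm((s-k)[:2]))
b=cv2.imread('pics/t0.png');hsv=cv2.cvtColor(b,cv2.COLOR_BGR2HSV)
m=cv2.inRange(hsv,(4,110,50),(20,255,255))
Ls=[];Rs=[]
for v in range(168,230,1):
    c=np.flatnonzero(m[v,235:300])+235
    Ls.append(ray('top',c[0]-.5,v,25)[:2]);Rs.append(ray('top',c[-1]+.5,v,25)[:2])
for q in(Ls,Rs):
    q=np.array(q,np.float32);vx,vy,x,y=cv2.fitLine(q,cv2.DIST_HUBER,0,.01,.01).ravel();print('edge',np.arctan2(vy,vx)if vx>0 else np.arctan2(-vy,-vx),x,y)
e1,e2=L(475,507,25),L(572,522,25);print('end',e1.round(1),e2.round(1))
for z in(114,118,122):print('boss',z,L(582,126,z).round(1))
s=cv2.imread('pics/s0.png')
cv2.imwrite('pics/c1.png',np.hstack([cv2.resize(s[280:360,195:330],None,fx=3,fy=3,interpolation=2)[:240,:400],cv2.resize(s[180:260,180:310],None,fx=3,fy=3,interpolation=2)[:240,:390]]))
```

```text
jack base [array([599.4, 380.9,  12. ]), array([603. , 325.5,  12. ]), array([351.5, 293.9,  12. ]), array([346.6, 350.8,  12. ])] len 254.03987275845515 w 55.5861373143416 57.09223214312136
yaw 0.12172576615291295 right edge 0.12480122258014344 origin [483.1 338.7  12. ] [482.1 338.6  12. ]
saddle [566.9 350.2  55. ] block [480.4 340.   85. ] yaw 0.11746965974332993 87.07862891811538
edge -0.20644054 560.9325 16.444843
edge -0.20510562 568.59973 -47.336834
end [466.5  35.6  25. ] [455.  -26.7  25. ]
boss 114 [693.3 -41.5 114. ]
boss 118 [692.3 -41.5 118. ]
boss 122 [691.4 -41.6 122. ]
```

View pics/c1.png

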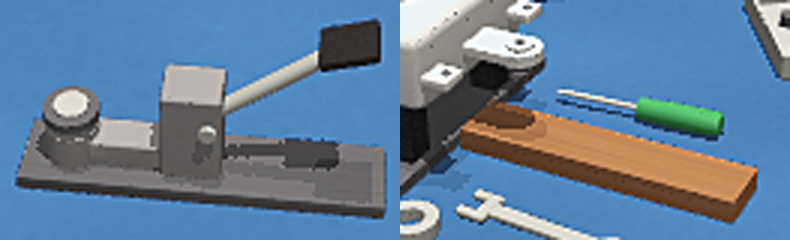

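```bash
cat >> h.py <<'E'
def to(x,y,z,yaw,p=None):
    s=bot.read_state();R=s['orientation']
    d=R.T@(np.array([x,y,z],float)-s['position'])
    cur=np.arctan2(R[1,0],R[0,0]); print('shift',d.round(1),'turn',round(cur-yaw,3),'now',s['position'].round(1),round(cur,4),'F',s['ft_force'].round(1),'gap',round(s['finger_gap'],1),'t',s['time_s'])
E
python3 - <<'E'
from h import *
print('boss tri',tri((220-.3,194.7-.3),(274.4,148.2)))
# saddle top centre side crop (70,105)
print('saddle tri',tri((195+70/3-.3,280+105/3-.3-.5),(110+145/5.5-.4,185+95/5.5-.4)))
to(560,-100,260,.3); to(482,339,240,.122)
E
```

```text
boss tri [691.52123605 -41.85798027 116.4730018 ]
saddle tri [566.2815505  349.57461592  56.65006325]
shift [ 460.9 -391.1  -15.1] turn 0.15 now [ 315.  -652.6  244.5] 0.4499 F [-0.5  0.2 -0.8] gap 85.3 t 0.1
shift [ 581.6 -820.3    5.5] turn 0.328 now [ 315.  -652.6  244.5] 0.4499 F [-0.5  0.2 -0.8] gap 85.3 t 0.1
```

Call:
send_rows(
  moves=[
    [[461, -391, -15], 0.15, 85],
    [[461, -391, -15], 0.15, 85],
    [[461, -391, -15], 0.15, 85],
    [[461, -391, -15], 0.15, 85],
    [[461, -391, -15], 0.15, 85],
    [[461, -391, -15], 0.15, 85],
    [[461, -391, -15], 0.15, 85],
    [[461, -391, -15], 0.15, 85],
    [[461, -391, -15], 0.15, 85],
    [[461, -391, -15], 0.15, 85],
    [[461, -391, -15], 0.15, 85],
    [[461, -391, -15], 0.15, 85],
  ],
)

```text
time_s: 1.3
position: [558.8, -102.7, 260.1]
orientation: [[0.955, 0.295, -0.0], [0.295, -0.955, -0.0], [-0.0, 0.0, -1.0]]
ft_force: [0.5, -0.3, 0.3]
finger_gap: 85.3
```

```bash
python3 -c "
from h import *
to(482,339,240,.122)"
```

```text
shift [  57.  -444.7   20.1] turn 0.178 now [ 558.8 -102.7  260.1] 0.2997 F [ 0.5 -0.3  0.3] gap 85.3 t 1.3
```

Call:
send_rows(
  moves=[
    [[57, -445, 20], 0.178, 85],
    [[57, -445, 20], 0.178, 85],
    [[57, -445, 20], 0.178, 85],
    [[57, -445, 20], 0.178, 85],
    [[57, -445, 20], 0.178, 85],
    [[57, -445, 20], 0.178, 85],
    [[57, -445, 20], 0.178, 85],
    [[57, -445, 20], 0.178, 85],
    [[57, -445, 20], 0.178, 85],
    [[57, -445, 20], 0.178, 85],
    [[57, -445, 20], 0.178, 85],
    [[57, -445, 20], 0.178, 85],
  ],
)

```text
time_s: 2.5
position: [481.8, 335.9, 239.9]
orientation: [[0.993, 0.12, -0.0], [0.12, -0.993, -0.001], [-0.0, 0.001, -1.0]]
ft_force: [-0.1, 0.0, -0.2]
finger_gap: 84.9
```

```bash
python3 -c "
from h import *
to(482,339,59,.122)"
```

```text
shift [  0.7  -3.3 180.9] turn -0.001 now [481.8 335.9 239.9] 0.1205 F [-0.1  0.  -0.2] gap 84.9 t 2.5
```

Call:
send_rows(
  moves=[
    [[0, 0, 40], 0, 85],
    [[0, 0, 80], 0, 85],
    [[0, 0, 80], 0, 85],
    [[0, 0, 80], 0, 85],
    [[0, 0, 80], 0, 85],
  ],
)

```text
time_s: 3.0
position: [482.7, 337.2, 162.0]
orientation: [[0.993, 0.12, 0.002], [0.12, -0.993, 0.001], [0.002, -0.001, -1.0]]
ft_force: [0.5, 1.1, -0.2]
finger_gap: 84.7
```

```bash
python3 -c "
from h import *
to(482,339,59,.122)
grab('side','s1.png')"
```

```text
shift [ -0.7  -1.8 103. ] turn -0.002 now [482.7 337.2 162. ] 0.1204 F [ 0.5  1.1 -0.2] gap 84.7 t 3.0
```

View pics/s1.png

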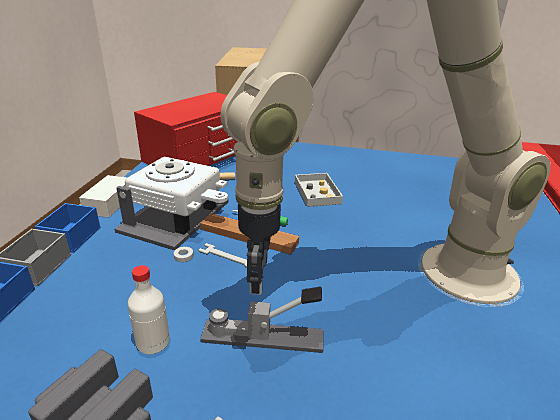

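The gripper at (255,275) stands straight above the grip block at (258,320), so I'll descend and grip.

Call:
send_rows(
  moves=[
    [[-1, -1, 40], 0, 85],
    [[-1, -1, 75], 0, 85],
    [[-1, -1, 95], 0, 85],
    [[-1, -1, 103], 0, 85],
    [[-1, -1, 103], 0, 85],
    [[-1, -1, 103], 0, 30],
    [[-1, -1, 103], 0, 30],
    [[-1, -1, 103], 0, 30],
    [[-1, -1, 103], 0, 30],
    [[-1, -1, 103], 0, 30],
    [[-1, -1, 103], 0, 30],
    [[-1, -1, 103], 0, 30],
  ],
  force=70,
)

```text
time_s: 4.25
position: [480.9, 339.0, 58.3]
orientation: [[0.993, 0.122, 0.001], [0.122, -0.993, 0.001], [0.002, -0.001, -1.0]]
ft_force: [-1.4, 0.2, 6.8]
finger_gap: 35.3
```

Call:
send_rows(
  moves=[
    [[0, 0, -15], 0, 30],
    [[0, 0, -40], 0, 30],
    [[0, 0, -80], 0, 30],
    [[0, 0, -80], 0, 30],
    [[0, 0, -80], 0, 30],
  ],
)

```text
time_s: 4.75
position: [480.3, 338.1, 138.1]
orientation: [[0.993, 0.121, 0.001], [0.121, -0.993, 0.001], [0.001, -0.001, -1.0]]
ft_force: [-0.5, -0.4, -8.2]
finger_gap: 35.4
```

```bash
python3 -c "
from h import *
to(500,-2,150,-.206)"
```

```text
shift [-21.8 340.  -12.1] turn 0.328 now [480.3 338.1 138.1] 0.1217 F [-0.5 -0.4 -8.2] gap 35.4 t 4.75
```

Call:
send_rows(
  moves=[
    [[-31, 337, 0], 0.328, 30],
    [[-31, 337, 0], 0.328, 30],
    [[-31, 337, 0], 0.328, 30],
    [[-31, 337, 0], 0.328, 30],
    [[-31, 337, 0], 0.328, 30],
    [[-31, 337, 0], 0.328, 30],
    [[-31, 337, 0], 0.328, 30],
    [[-31, 337, 0], 0.328, 30],
    [[-31, 337, 0], 0.328, 30],
    [[-31, 337, 0], 0.328, 30],
    [[-31, 337, 0], 0.328, 30],
    [[-31, 337, 0], 0.328, 30],
  ],
)

```text
time_s: 5.95
position: [490.4, 1.2, 136.9]
orientation: [[0.979, -0.203, -0.0], [-0.203, -0.979, 0.0], [-0.001, -0.0, -1.0]]
ft_force: [-0.4, -0.3, -7.0]
finger_gap: 35.1
```

```bash
python3 -c "
from h import *
to(491,0,91,-.206)
a=grab('side','s2.png')
b=grab('top','t2.png')
cv2.imwrite('pics/c2.png',np.hstack([cv2.resize(a[170:310,170:330],None,fx=2.5,fy=2.5,interpolation=2),cv2.resize(b[130:270,200:360],None,fx=2.5,fy=2.5,interpolation=2)])[:,:,::-1])"
```

```text
shift [ 0.8  1.1 45.9] turn 0.002 now [490.4   1.2 136.9] -0.204 F [-0.4 -0.3 -7. ] gap 35.1 t 5.95
```

View pics/c2.png

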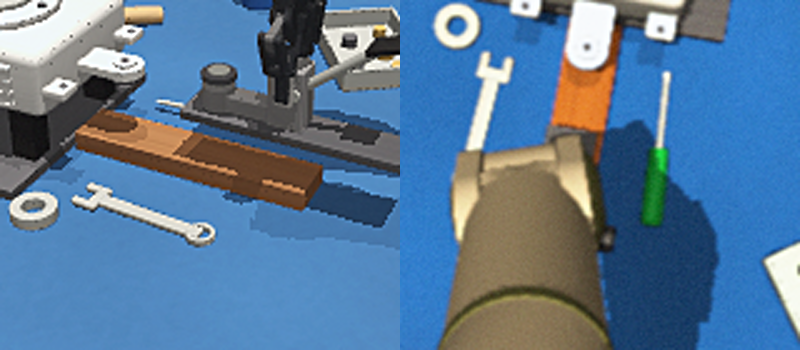

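```bash
python3 -c "
from h import *
a=cv2.imread('pics/s2.png');cv2.imwrite('pics/c3.png',cv2.resize(a[185:225,240:310],None,fx=10,fy=10,interpolation=2))
p=bot.read_state()['position'];d=np.array([.979,-.204])
for dx in(0,-3,3):print(proj('side',[*(p[:2]+(85+dx)*d),133.5]))"
```

```text
[257.38015911 198.18796066]
[258.37429268 198.42230619]
[256.38778474 197.95402982]
```

View pics/c3.png

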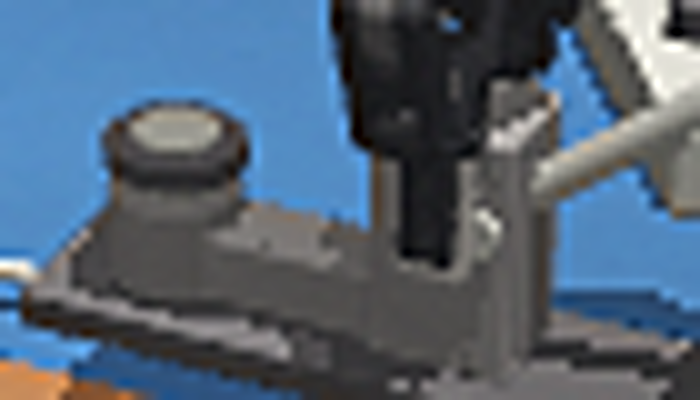

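Call:
send_rows(
  moves=[
    [[1, 1, 20], 0.002, 30],
    [[1, 1, 40], 0.002, 30],
    [[1, 1, 47], 0.002, 30],
    [[1, 1, 47], 0.002, 30],
    [[1, 1, 47], 0.002, 30],
  ],
)

```text
time_s: 6.55
position: [491.5, -1.1, 90.5]
orientation: [[0.978, -0.206, 0.0], [-0.206, -0.978, -0.0], [0.0, 0.0, -1.0]]
ft_force: [-0.1, -0.6, -7.2]
finger_gap: 35.0
```

```bash
python3 -c "
from h import *
to(608.3,-24.6,89.5,-.206)"
```

```text
shift [119.1  -1.1   1. ] turn -0.002 now [491.5  -1.1  90.5] -0.2079 F [-0.1 -0.6 -7.2] gap 35.0 t 6.55
```

Call:
send_rows(
  moves=[
    [[25, 0, 0], 0, 30],
    [[50, 0, 1], 0, 30],
    [[75, 0, 1], 0, 30],
    [[100, -1, 1], 0, 30],
    [[112, -1, 1], 0, 30],
    [[119, -1, 1], 0, 30],
    [[119, -1, 1], 0, 30],
    [[119, -1, 1], 0, 30],
    [[119, -1, 1], 0, 30],
  ],
)

```text
time_s: 7.45
position: [606.7, -24.5, 89.1]
orientation: [[0.978, -0.206, -0.001], [-0.206, -0.978, 0.0], [-0.001, 0.0, -1.0]]
ft_force: [0.0, 0.2, -6.7]
finger_gap: 35.0
```

```bash
python3 -c "
from h import *
to(608.3,-24.6,83.5,-.206)
a=grab('side','s3.png');cv2.imwrite('pics/c4.png',cv2.resize(a[175:255,180:310],None,fx=6,fy=6,interpolation=2)[:,:,::-1])"
```

```text
shift [ 1.6 -0.3  5.6] turn -0.002 now [606.7 -24.5  89.1] -0.2077 F [ 0.   0.2 -6.7] gap 35.0 t 7.45
```

View pics/c4.png

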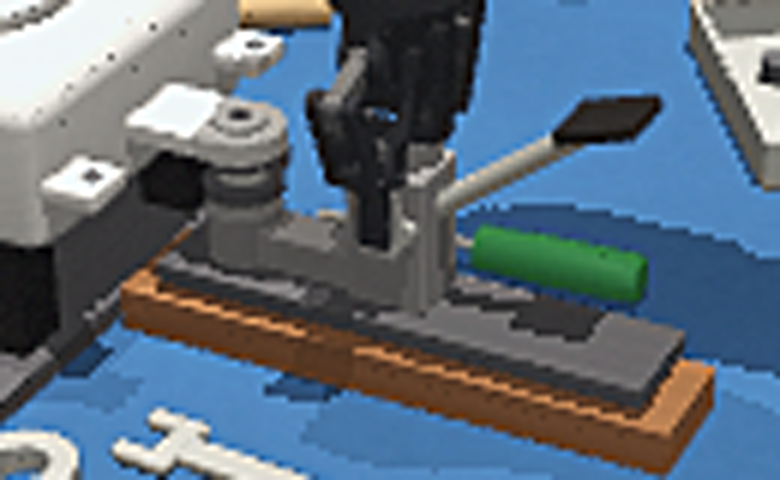

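The saddle (245,180 in the crop) sits just under the lug boss (238,114) and the jack is in line over the board. I'll lower it the last 6 mm.

Call:
send_rows(
  moves=[
    [[1, 0, 3], -0.002, 30],
    [[1, 0, 5], -0.002, 30],
    [[1, 0, 6], -0.002, 30],
    [[1, 0, 6], -0.002, 30],
    [[1, 0, 6], -0.002, 30],
  ],
)

```text
time_s: 8.0
position: [608.7, -24.9, 83.3]
orientation: [[0.979, -0.205, -0.0], [-0.205, -0.979, 0.0], [-0.0, -0.0, -1.0]]
ft_force: [-3.3, 1.2, -0.1]
finger_gap: 35.4
```

```bash
python3 -c "
from h import *
to(608.3,-24.6,83.5,-.206)"
```

```text
shift [-0.4 -0.2 -0.2] turn -0.0 now [608.7 -24.9  83.3] -0.206 F [-3.3  1.2 -0.1] gap 35.4 t 8.0
```

Call:
send_rows(
  moves=[
    [[0, 0, 0], 0, 45],
    [[0, 0, 0], 0, 60],
    [[0, 0, 0], 0, 85],
    [[0, 0, 0], 0, 85],
    [[0, 0, 0], 0, 85],
    [[0, 0, 0], 0, 85],
    [[0, 0, -40], 0, 85],
    [[0, 0, -80], 0, 85],
    [[0, 0, -120], 0, 85],
    [[0, 0, -130], 0, 85],
    [[0, 0, -130], 0, 85],
  ],
)

```text
time_s: 9.1
position: [609.8, -25.1, 215.0]
orientation: [[0.979, -0.205, 0.004], [-0.205, -0.979, 0.0], [0.004, -0.001, -1.0]]
ft_force: [0.5, -0.7, -0.9]
finger_gap: 85.1
```

```bash
python3 -c "
from h import *
to(508,-4,205,-.206)
a=grab('side','s4.png');cv2.imwrite('pics/c5.png',cv2.resize(a[175:255,180:310],None,fx=6,fy=6,interpolation=2)[:,:,::-1])"
```

```text
shift [-104.     0.2    9.7] turn -0.0 now [609.8 -25.1 215. ] -0.2063 F [ 0.5 -0.7 -0.9] gap 85.1 t 9.1
```

View pics/c5.png

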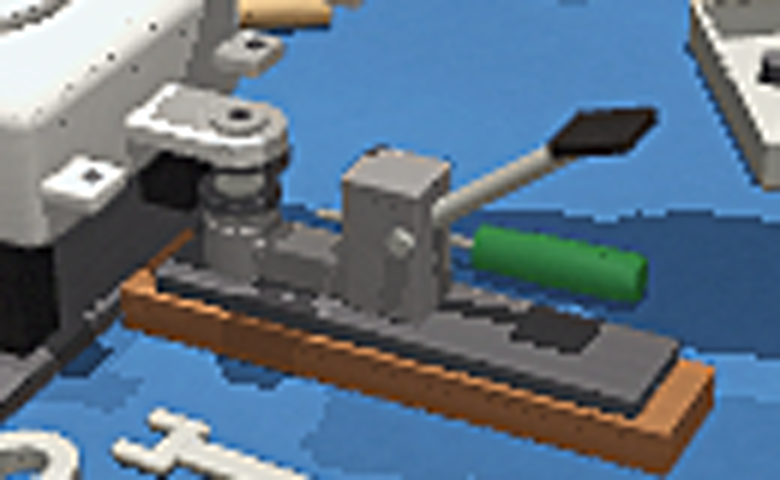

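The jack stands let go on the board with the handle up; the saddle (241,195) is below the boss dot (238,114). Next I move above the plate and close the fingers.

Call:
send_rows(
  moves=[
    [[-45, 0, 0], 0, 0],
    [[-90, 0, 0], 0, 0],
    [[-104, 0, 5], 0, 0],
    [[-104, 0, 10], 0, 0],
    [[-104, 0, 10], 0, 0],
    [[-104, 0, 10], 0, 0],
    [[-104, 0, 10], 0, 0],
    [[-104, 0, 10], 0, 0],
  ],
)

```text
time_s: 9.95
position: [507.7, -3.9, 202.9]
orientation: [[0.979, -0.205, -0.0], [-0.205, -0.979, -0.0], [-0.0, 0.0, -1.0]]
ft_force: [-0.5, -0.4, 1.0]
finger_gap: -0.3
```

```bash
cat > arc.py <<'E'
from h import *
print(bot.tips_ahead)
d=np.array([.979,-.205]);J=np.array([608.6,-24.9])
print('saddle px pred',proj('side',[*(J+85*d),76]))
for th in(0,.1,.2,.3,.4,.5,.6):
    a=.688-th;x=-12-116.5*np.cos(a);z=58+25+116.5*np.sin(a)
    P=J+x*d;to(*P,z+14+11*abs(np.tan(.3-th)),-.206)
E
python3 arc.py
```

```text
14.0
saddle px pred [219.84202158 206.53390911]
shift [ 1.  -0.1 28.6] turn -0.0 now [507.7  -3.9 202.9] -0.2065 F [-0.5 -0.4  1. ] gap -0.3 t 9.95
shift [-5.9 -0.1 39.1] turn -0.0 now [507.7  -3.9 202.9] -0.2065 F [-0.5 -0.4  1. ] gap -0.3 t 9.95
shift [-11.9  -0.1  50.2] turn -0.0 now [507.7  -3.9 202.9] -0.2065 F [-0.5 -0.4  1. ] gap -0.3 t 9.95
shift [-16.8  -0.1  61.9] turn -0.0 now [507.7  -3.9 202.9] -0.2065 F [-0.5 -0.4  1. ] gap -0.3 t 9.95
shift [-20.7  -0.1  71.7] turn -0.0 now [507.7  -3.9 202.9] -0.2065 F [-0.5 -0.4  1. ] gap -0.3 t 9.95
shift [-23.5  -0.1  81.9] turn -0.0 now [507.7  -3.9 202.9] -0.2065 F [-0.5 -0.4  1. ] gap -0.3 t 9.95
shift [-25.1  -0.1  92.3] turn -0.0 now [507.7  -3.9 202.9] -0.2065 F [-0.5 -0.4  1. ] gap -0.3 t 9.95
```

Call:
send_rows(
  moves=[
    [[1, 0, 20], 0, 0],
    [[1, 0, 28], 0, 0],
    [[-2, 0, 33], 0, 0],
    [[-6, 0, 39], 0, 0],
    [[-9, 0, 45], 0, 0],
    [[-12, 0, 50], 0, 0],
    [[-14, 0, 56], 0, 0],
    [[-17, 0, 62], 0, 0],
    [[-19, 0, 67], 0, 0],
    [[-21, 0, 72], 0, 0],
    [[-21, 0, 72], 0, 0],
  ],
)

```text
time_s: 11.05
position: [486.7, 0.5, 131.3]
orientation: [[0.979, -0.205, 0.001], [-0.205, -0.979, -0.0], [0.001, -0.0, -1.0]]
ft_force: [-0.9, -1.3, 10.9]
finger_gap: 0.1
```

```bash
python3 arc.py | tail -2
```

```text
shift [-2.  -0.1 10.3] turn -0.0 now [486.7   0.5 131.3] -0.2062 F [-0.9 -1.3 10.9] gap 0.1 t 11.05
shift [-3.6 -0.1 20.6] turn -0.0 now [486.7   0.5 131.3] -0.2062 F [-0.9 -1.3 10.9] gap 0.1 t 11.05
```

10.9 N, so the jack is lifting. I'll continue to the stop.

Call:
send_rows(
  moves=[
    [[-1, 0, 5], 0, 0],
    [[-2, 0, 10], 0, 0],
    [[-3, 0, 15], 0, 0],
    [[-4, 0, 19], 0, 0],
    [[-4, 0, 21], 0, 0],
    [[-4, 0, 21], 0, 0],
    [[-4, 0, 21], 0, 0],
    [[-4, 0, 21], 0, 0],
    [[-4, 0, 21], 0, 0],
  ],
)

```text
time_s: 11.95
position: [482.2, 1.5, 110.6]
orientation: [[0.979, -0.205, -0.0], [-0.205, -0.979, 0.0], [-0.0, -0.0, -1.0]]
ft_force: [-2.2, -0.4, 11.7]
finger_gap: -0.3
```

```bash
python3 arc.py | tail -2; python3 -c "
from h import *
a=grab('side','s5.png');cv2.imwrite('pics/c6.png',cv2.resize(a[175:255,180:310],None,fx=6,fy=6,interpolation=2)[:,:,::-1])"
```

```text
shift [  2.6  -0.1 -10.4] turn -0.0 now [482.2   1.5 110.6] -0.2061 F [-2.2 -0.4 11.7] gap -0.3 t 11.95
shift [ 1.  -0.1 -0.1] turn -0.0 now [482.2   1.5 110.6] -0.2061 F [-2.2 -0.4 11.7] gap -0.3 t 11.95
```

View pics/c6.png

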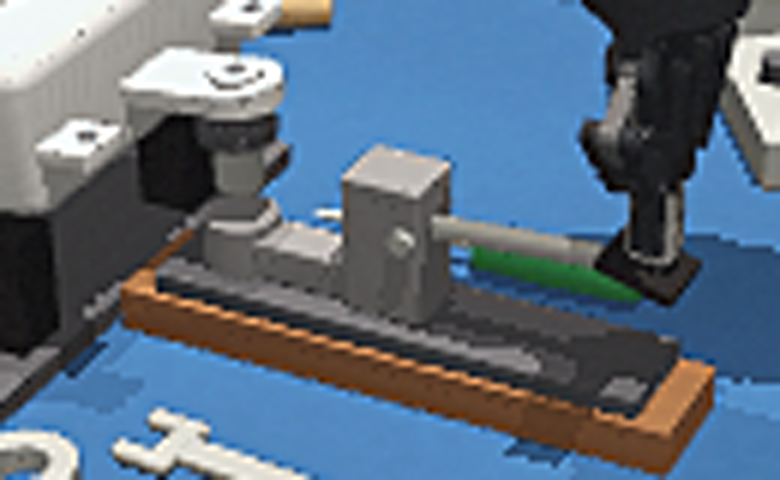

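The casing is up (lug raised from y≈114 to 70 in the crop) and the handle is down with the jack still in place. I'll firm it up briefly, then let the handle rise.

Call:
send_rows(
  moves=[
    [[0, 0, 2], 0, 0],
    [[0, 0, 2], 0, 0],
    [[0, 0, 2], 0, 0],
    [[2, 0, -10], 0, 0],
    [[4, 0, -20], 0, 0],
    [[7, 0, -28], 0, 0],
    [[11, 0, -37], 0, 0],
    [[15, 0, -46], 0, 0],
    [[19, 0, -53], 0, 0],
    [[23, 0, -59], 0, 0],
    [[26, 0, -66], 0, 0],
    [[26, 0, -90], 0, 0],
  ],
)

```text
time_s: 13.2
position: [507.5, -4.0, 199.0]
orientation: [[0.979, -0.205, -0.004], [-0.205, -0.979, -0.0], [-0.004, 0.001, -1.0]]
ft_force: [-0.2, -0.3, 0.1]
finger_gap: 0.1
```

Call:
send_rows(
  moves=[
    [[0, 0, 0], 0, 0],
    [[0, 0, 0], 0, 0],
    [[0, 0, 0], 0, 0],
    [[0, 0, 0], 0, 0],
  ],
)

```text
time_s: 13.6
position: [507.6, -3.9, 199.4]
orientation: [[0.979, -0.205, -0.001], [-0.205, -0.979, -0.0], [-0.001, 0.0, -1.0]]
ft_force: [0.1, -0.0, 0.4]
finger_gap: 0.2
```

```bash
python3 arc.py; python3 -c "
from h import *
a=grab('side','s6.png');cv2.imwrite('pics/c7.png',cv2.resize(a[175:255,180:310],None,fx=6,fy=6,interpolation=2)[:,:,::-1])"
```

```text
14.0
saddle px pred [219.84202158 206.53390911]
shift [ 1.1 -0.2 25.1] turn -0.0 now [507.6  -3.9 199.4] -0.206 F [ 0.1 -0.   0.4] gap 0.2 t 13.6
shift [-5.8 -0.2 35.6] turn -0.0 now [507.6  -3.9 199.4] -0.206 F [ 0.1 -0.   0.4] gap 0.2 t 13.6
shift [-11.7  -0.2  46.7] turn -0.0 now [507.6  -3.9 199.4] -0.206 F [ 0.1 -0.   0.4] gap 0.2 t 13.6
shift [-16.7  -0.2  58.4] turn -0.0 now [507.6  -3.9 199.4] -0.206 F [ 0.1 -0.   0.4] gap 0.2 t 13.6
shift [-20.5  -0.2  68.3] turn -0.0 now [507.6  -3.9 199.4] -0.206 F [ 0.1 -0.   0.4] gap 0.2 t 13.6
shift [-23.2  -0.2  78.5] turn -0.0 now [507.6  -3.9 199.4] -0.206 F [ 0.1 -0.   0.4] gap 0.2 t 13.6
shift [-24.8  -0.2  88.8] turn -0.0 now [507.6  -3.9 199.4] -0.206 F [ 0.1 -0.   0.4] gap 0.2 t 13.6
```

View pics/c7.png

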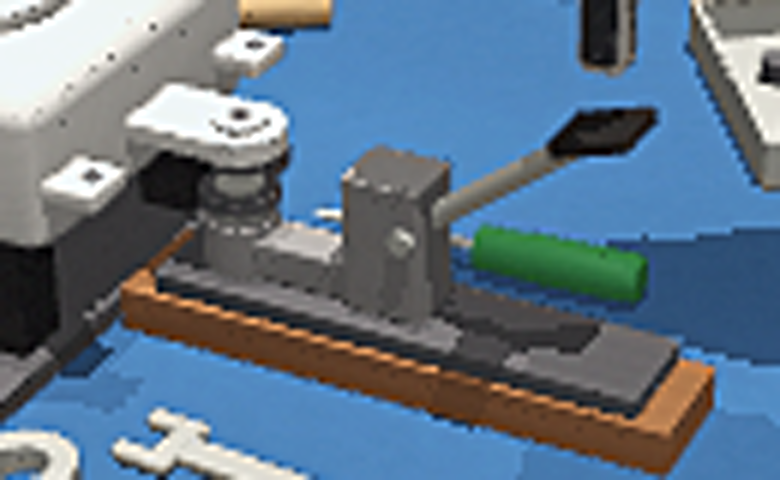

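The handle is fully up, the casing is down (dot back at (238,114)), and the jack hasn't moved. Now the second press.

Call:
send_rows(
  moves=[
    [[1, 0, 18], 0, 0],
    [[1, 0, 25], 0, 0],
    [[-3, 0, 31], 0, 0],
    [[-6, 0, 36], 0, 0],
    [[-9, 0, 42], 0, 0],
    [[-12, 0, 47], 0, 0],
    [[-15, 0, 54], 0, 0],
    [[-18, 0, 61], 0, 0],
    [[-20, 0, 68], 0, 0],
    [[-22, 0, 73], 0, 0],
    [[-23, 0, 78], 0, 0],
    [[-24, 0, 83], 0, 0],
  ],
)

```text
time_s: 14.85
position: [483.9, 1.1, 117.4]
orientation: [[0.979, -0.205, -0.0], [-0.205, -0.979, -0.0], [-0.0, 0.0, -1.0]]
ft_force: [-3.7, 0.8, 12.1]
finger_gap: 0.0
```

Call:
send_rows(
  moves=[
    [[-1, 0, 4], 0, 0],
    [[-1, 0, 7], 0, 0],
    [[-1, 0, 9], 0, 0],
    [[-1, 0, 9], 0, 0],
    [[-1, 0, 9], 0, 0],
    [[-1, 0, 9], 0, 0],
    [[-1, 0, 9], 0, 0],
    [[-1, 0, 9], 0, 0],
    [[-1, 0, 9], 0, 0],
  ],
)

```text
time_s: 15.75
position: [482.8, 1.3, 108.9]
orientation: [[0.979, -0.205, -0.001], [-0.205, -0.979, 0.0], [-0.001, 0.0, -1.0]]
ft_force: [-4.6, 1.2, 17.5]
finger_gap: 0.1
```

```bash
python3 arc.py|tail -1; python3 -c "
from h import *
a=grab('side','s7.png');cv2.imwrite('pics/c8.png',cv2.resize(a[175:255,180:310],None,fx=6,fy=6,interpolation=2)[:,:,::-1])"
```

```text
shift [ 0.4 -0.2 -1.8] turn -0.0 now [482.8   1.3 108.9] -0.2061 F [-4.6  1.2 17.5] gap 0.1 t 15.75
```

View pics/c8.png

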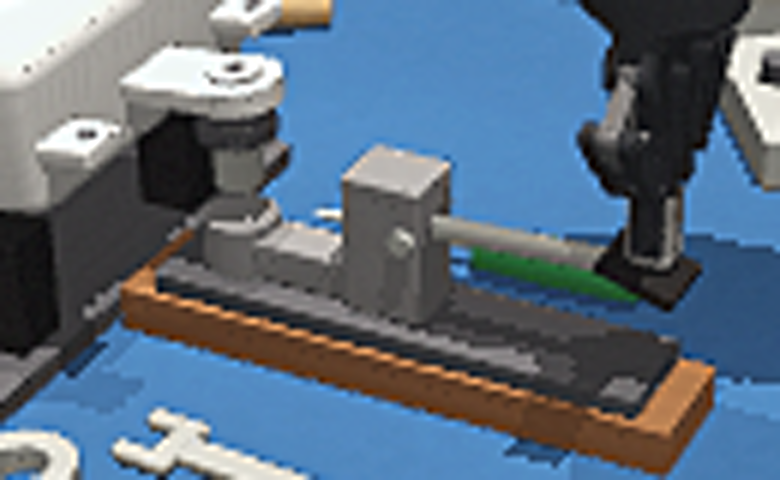

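The handle is down on its stop with the force up to 17.5 N. The casing is raised (dot at (235,68)) and the jack is flat and in line. Handing in.

```bash
python3 -c "
from cell import bot
print(bot.hand_in())"
```

```text
the job is handed in; nothing more can be done
None
```

I set the jack lengthwise on the board with its saddle under the lift point and let go of it. I then gave the handle a full pump, pressed it fully down again, and handed in at about 16 s while still holding it there. No verdict is reported at hand-in.

- **Placement:** after release, the saddle in the side view was within about 1 px of where it should be. The estimated offset from the lift point is 1–2 mm.
- **First stroke:** the casing went up with about 12 N on the tool. With the tool lifted clear of the handle, the picture showed the handle all the way up and the casing back down.
- **Final hold:** the tool pushes with 17.5 N. The fingertip height puts the handle at its 0.60 rad stop, and the casing is visibly raised with the jack flat and in line.

I did not read the handle angle, the lift height or the saddle force directly. They are inferred from the tool position and the pictures. No check failed or disagreed, and the wrench and screwdriver looked unmoved in the last pictures. I took no final full view of the tray, bottle, can and bearing, but nothing I moved passed near them.

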